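Hold the sealer's spring key switch on after closing the isolator

ROBOT

A 6-joint arm with a two-finger parallel gripper is mounted at the origin on the work surface. World frame = base frame: x ahead of the robot, y to its left, z up, the work surface at z = 0. Lengths are in m, angles in rad, forces in N, time in s.
With the tool pointing down it reaches from about 0.25 to 0.725 m from the base axis. Payload 4 kg.
Tool frame: the origin (TCP) lies on the centre line of the jaws, within the pads' length; the fingertips stand tip_reach ahead of it and the grasp point (between the pads) lies 5 mm behind it (tip_reach is the distance from the TCP to the fingertips, in m); z points along the fingers, y is the direction in which the jaws open and shut (so a half turn about z gives the same grasp; the last joint's range is limited). The gripper opens to 85 mm and grips with 20 to 120 N. Pads are 22 mm wide; open, the fingers measure 114 mm over their backs; the gripper's body (76 mm by 85 mm) begins 54 mm behind the grasp point. The pads swing forward as they close: fully open they stand 13 mm farther back than shut.
Start: joints at [1.133, 0.241, 0.005, 1.335, 0, 1.571], TCP at [0.212, 0.453, 0.212] pointing down, gripper open.
Joint ranges: [-2.72, 2.72], [-1.05, 1.87], [-1.09, 1.28], [-1.99, 2.15], [-1.42, 1.44], [-3.14, 3.14]. Speed limits (rad/s): [2.79, 2.79, 3.14, 3.14, 3.14, 3.14].

INTERFACE

Orientations are given as a unit quaternion [x, y, z, w].
In Python, from workcell import * gives the robot as it stands.
- The arm moves only by the tool arm_command, never from a script. Its arguments are lists of equal length, an entry for each row: "translation": the shift along the tool's x, y, z in cm, a list of three; "turn": the turn about the tool's z in rad; "hand": the closure, from 0 (fully open) to 1 (shut). In form: {"translation": [[x, y, z], ...], "turn": [turn, ...], "hand": [hand, ...]}. A call has 1 to 5 rows; each row is the pose to reach, as a shift and turn from the pose commanded when the call began, along the tool's axes at that moment; what a row does not reach only later rows make up. A row lasts 1/12 s, in which the tool goes at most 41.7 mm and 7.16 degrees, less where a joint would pass 70% of its speed; a pose out of reach is approached as far as the arm can. A call with a gripper value outside its range is refused whole. The fingers move at their own pace and stop on an object; the grip force is fixed at half the most. Time passes only in rows, so rows that repeat a pose let the fingers close. It gives the time, the measured TCP pose, the force and the opening at its end, in the units of the state.
- get_obs(): the state, without advancing time (a new reading comes with each control period).
- camera(name): name is "side" or "top"; returns (picture, depth): 400x640x3 uint8, red, green, blue; 400x640 float32, m along the optical axis (not along the pixel's ray), 0 where there is no reading.
- camera_info(name): a dict with "mtx" (3x3 intrinsics, pixels), "world_to_cam" (4x4, takes a point from world to camera coordinates). Camera axes: x right, y down, z forward; pixel columns grow to the right and rows downward; lengths in m; the calibration is good to about 2 mm. A picture is of the moment at which its call begins. camera_info takes no time and is no camera call.
- job_done(): hands the job in, once; it reports no verdict.
Trained networks look in the newest picture that a camera, given by its name, has taken for a name from the list of things; names that differ only in an ending like _2 or _b are one class to them, and where a whole thing is asked for, a point or a joint stands for the part that bears it (a point fixed in the world has none). Each returns a list of dicts, best first, with "conf" (0 to 1); they miss things now and then, are a little off and sometimes report something else, mostly with a low value. They report only what shows in the picture. A call takes as long as a camera call. They do not tell look-alikes from the thing itself.
- search_frame(camera, name): "location" ([row, column] in pixels, amid what is visible of it).
- spot_point(camera, name): "location" ([row, column] in pixels: a listed point, or the origin of a listed thing).
The state is a dict: "clock": time; "joint_pos": joint angles; "joint_vel": joint speeds; "tau": joint torques, N m; "eef_pos": TCP position; "tool_rot": TCP orientation; "ft_force": force on the tool from outside, world axes, zero at the start; "ft_torque": the same for the moment, N m; "grip_width": finger opening in m.
Only numpy, scipy, OpenCV 4.12 (cv2) and the standard library are available. Lean on these libraries where they do the work, as an engineer would, in place of code of your own. Each camera call takes 0.05 s, during which the arm holds its last target. There are 200 camera calls.

TASK

Switch on the bench sealer's supply by throwing the isolator lever over to its far side; then take the square-headed key from the wooden key block, push it fully into the keyhole of the grey lock box (jiggle it down past the sticky pins until its collar meets the plate) and turn it a quarter clockwise, seen from above. The key switch springs back, so finish while still gripping the key and holding it turned. Leave the round-headed and T-headed keys in the block and do not disturb the other things on the bench.

Things in the scene. Friction and masses are not known exactly. Their poses are not given: they have to be found in the camera images.
- isolator_box: Fixed grey box without a key plate, 100 mm (its x) by 110 mm (y) by 50 mm high, with a toggle lever on top between two 22 mm high steel cheeks (50 mm long, inner faces 10 mm either side of the lever's plane). Origin: centre of the underside. Its front (-x) roughly faces the robot. It and the lock box stand left and right, or the other way round.
- lever_hinge (a point): Point on the lever's hinge axis (axis along the isolator box's y), 62 mm above the bench, 10 mm in front (-x) of the box's centre.
- lever_tip (a point): Centre of the lever's black grip, 67 mm from the hinge along the lever; the grip is an upright cylinder 22 mm in diameter and 30 mm long on a 10 mm rod, its end 82 mm from the hinge. Moves with the lever.
- isolator (a joint): Lever angle, rad: 0 = off, leaning 0.55 rad towards the box's -x (towards the robot); 0.55 = upright; 1.1 = on, leaning 0.55 rad towards the box's +x (far side). Over-centre: once pushed beyond upright it falls to the far stop; needs under 2 N at the grip.
- lock_box: Fixed grey box 100 mm (its x) by 110 mm (y) by 60 mm high with a 50 mm square steel key plate flush in the middle of its top. Origin: centre of the underside, on the bench. Its front (-x) roughly faces the robot.
- keyhole (a point): Centre of the keyhole in the plate's top surface, 60 mm above the bench; axes as the lock box. A rectangular slot 18.5 mm long along the box's y, 7.5 mm wide along its x, with a 3 mm bevelled mouth, in a 6 mm plate; the plug under it has a slot 17.8 by 6.8 mm, 20 mm deep. Fully in, the key's origin lies 23 mm below this point and its collar rests on the plate.
- pins (a point): Middle of two hidden sticky sprung pins, 9 mm below the keyhole point, that stick 2.5 mm into the slot from opposite sides. Passing them takes some 5 to 20 N of downward push, less while the key is jiggled; then they snap in above the bit. The key can turn only once its bit is below the plate, that is when fully in.
- plug (a joint): Angle of the lock's plug, rad: 0 = rest, slot in line with the keyhole; grows clockwise seen from above to a stop at 1.57. A spring turns it back with 0.03 N m at rest, 0.16 N m at the stop. The key has about 0.2 rad of play in the plug's slot, so turn the key to the stop or near it.
- key: The square-headed key, loose, 40 g, standing upright in one of the block's slots, bit down. Origin: centre of the underside of the bit, 11 mm above the bench at the start; z up. The bit is 10 mm tall, 16 mm wide along y, 5 mm thick along x, lower edge rounded; above it a 5 mm round shank, with a collar 12 mm in diameter 23 to 27 mm above the origin. A half turn about z looks the same.
- key_head (a point): Centre of the key's square black head, 51 mm above the key's origin: 30 mm wide along the key's y, 30 mm tall (36 to 66 mm above the origin) and 10 mm thick along its x, across which it is gripped.
- round_key: Same 64 to 67 mm tall steel key with 10 mm thick black head as key and same mounting in the key block, but with a round disc head 30 mm in diameter. Not wanted: stays in the block.
- bar_key: Same 64 to 67 mm tall steel key with 10 mm thick black head as key and same mounting in the key block, but with a T-shaped head: narrow stem and a 34 mm wide cross bar. Not wanted: stays in the block.
- key_block: Fixed wooden block 50 mm (its x) by 160 mm (y) by 34 mm high with three key slots, 28 mm deep, 55 mm apart along its y; the keys' wide sides lie along its y. Which key stands in which slot varies. Origin: centre of the underside.
- label_roll: Bystander: white paper-coloured roll core, ring 68 mm in diameter, 40 mm high, standing flat between the two boxes. Origin: centre of the underside.
- beaker: Bystander: clear open beaker, 72 mm in diameter, 90 mm high. Origin: centre of the underside.
- tub: Bystander: white jar, 68 mm in diameter, 70 mm high. Origin: centre of the underside.
- carton: Bystander: cardboard box 120 by 90 by 75 mm. Origin: centre of the underside.
- marker: Bystander: white and grey marker pen 122 mm long along its x, 15 mm thick, lying. Origin: middle, on the bench.
Things that resemble listed ones, but are neither listed nor needed, are in the scene too. Leave any yellow look-alike of the isolator_box alone.

How it is judged:
By the outcome, as a careful person would: the job done as asked, in the order asked, and still so for the second after the job is handed in, while the arm keeps its last pose, push and grip.
It also fails if it takes over 64 s, if anything falls off the work surface, if the arm or the gripper's body presses on something with over 40 N, if the wrist force passes 120 N, or if a joint passes its speed limit or range.

## Working session

There is one attempt and no reset: what is moved stays moved. The work goes in short steps, Python scripts to look and compute and a tool call to move; the robot and the scene stay as the last step left them, time stands still between calls to the robot, and variables do not carry over. Pictures are saved under pics/ and viewed, about 8 in all and at most 12, crops included, and the job is handed in when it is done.

Besides the shell and the picture viewer there is one more tool, called after ">>>" as name(argument=value, ...), one argument or row to a line, values as JSON. arm_command: Moves the arm, as the interface text tells. Its arguments: {"type":"object","properties":{"translation":{"type":"array","items":{"type":"array","items":{"type":"number"}}},"turn":{"type":"array","items":{"type":"number"}},"hand":{"type":"array","items":{"type":"number"}}},"required":["translation","turn","hand"]}

```bash
mkdir -p pics
cat > h.py <<'E'
from workcell import *
import numpy as np, cv2
def snap(n,f=None):
    p,d=camera(n)
    if f: cv2.imwrite('pics/'+f,p[:,:,::-1])
    return p,d
def ray(n,rc):
    i=camera_info(n);T=np.linalg.inv(i['world_to_cam'])
    v=np.linalg.inv(i['mtx'])@[rc[1],rc[0],1.]
    return T[:3,3],T[:3,:3]@v
def atz(n,rc,z):
    o,v=ray(n,rc);return o+v*(z-o[2])/v[2]
def two(rc1,rc2,a='side',b='top'):
    o1,v1=ray(a,rc1);o2,v2=ray(b,rc2)
    s=np.linalg.lstsq(np.c_[v1,-v2],o2-o1,rcond=None)[0]
    p,q=o1+s[0]*v1,o2+s[1]*v2
    return (p+q)/2,np.linalg.norm(p-q)
def proj(n,p):
    i=camera_info(n);c=i['world_to_cam']@[*p,1];u=i['mtx']@c[:3];return u[1]/u[2],u[0]/u[2]
E
python3 - <<'E'
from h import *
np.set_printoptions(precision=4,suppress=True)
print(get_obs())
for c in('side','top'):
    snap(c,c+'0.png')
    for n in('isolator_box','lever_hinge','lever_tip','lock_box','keyhole','key','key_head','round_key','bar_key','key_block'):
        print(c,n,[(np.round(r['location'],1).tolist(),round(r['conf'],2)) for r in spot_point(c,n)[:4]])
E
```

```text
{'clock': 0.0, 'joint_pos': array([ 1.133 ,  0.2415,  0.0037,  1.3352, -0.    ,  1.5708]), 'joint_vel': array([ 0.0009,  0.001 ,  0.0006, -0.0008, -0.0009, -0.0002]), 'tau': array([ -0.0016, -37.2317,  25.2409,   0.0169,  -0.    ,   0.    ]), 'eef_pos': array([0.2117, 0.4522, 0.2109]), 'tool_rot': array([ 0.2172,  0.9761, -0.001 , -0.0002]), 'ft_force': array([0.671 , 0.036 , 0.8216]), 'ft_torque': array([ 0.0036,  0.0217, -0.02  ]), 'grip_width': 0.08523512964075397}
side isolator_box [([172.9, 306.1], 0.76), ([221.6, 246.0], 0.67), ([238.3, 423.6], 0.43)]
side lever_hinge [([209.5, 240.1], 0.94), ([157.8, 306.7], 0.59), ([234.4, 338.0], 0.56)]
side lever_tip [([198.9, 223.3], 0.69), ([145.2, 291.6], 0.66)]
side lock_box [([238.1, 424.4], 0.85)]
side keyhole [([224.5, 426.6], 0.85)]
side key [([250.0, 339.7], 0.65)]
side key_head [([234.8, 337.6], 0.64)]
side round_key [([228.1, 304.3], 0.47)]
side bar_key [([239.8, 326.3], 0.65)]
side key_block [([239.3, 322.2], 0.87)]
top isolator_box [([178.2, 270.1], 0.96), ([256.5, 277.1], 0.58)]
top lever_hinge [([260.6, 269.6], 0.82), ([171.1, 265.0], 0.6)]
top lever_tip [([274.2, 264.1], 0.48), ([182.4, 258.3], 0.4), ([225.4, 346.3], 0.4)]
top lock_box [([165.7, 402.6], 0.6), ([228.2, 322.5], 0.33)]
top keyhole [([164.3, 404.3], 0.92)]
top key [([228.4, 341.1], 0.64), ([223.4, 363.2], 0.52), ([229.1, 324.0], 0.47)]
top key_head [([227.1, 361.4], 0.59), ([224.8, 342.5], 0.32)]
top round_key [([231.3, 324.5], 0.49)]
top bar_key [([229.5, 343.9], 0.38)]
top key_block [([224.5, 343.8], 0.95)]
```

Run:
```python
import cv2,numpy as np
a=cv2.imread('pics/side0.png')[120:290,190:470];b=cv2.imread('pics/top0.png')[120:300,210:450]
a=cv2.resize(a,(790,300*790//790),interpolation=2) if 0 else cv2.resize(a,None,fx=2,fy=2,interpolation=2)
cv2.imwrite('pics/s1.png',cv2.resize(cv2.imread('pics/side0.png')[120:290,190:470],None,fx=2.8,fy=2.8,interpolation=2))
cv2.imwrite('pics/t1.png',cv2.resize(b,None,fx=3.3,fy=3.3,interpolation=2))
```

```text
(no output)
```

View pics/s1.png

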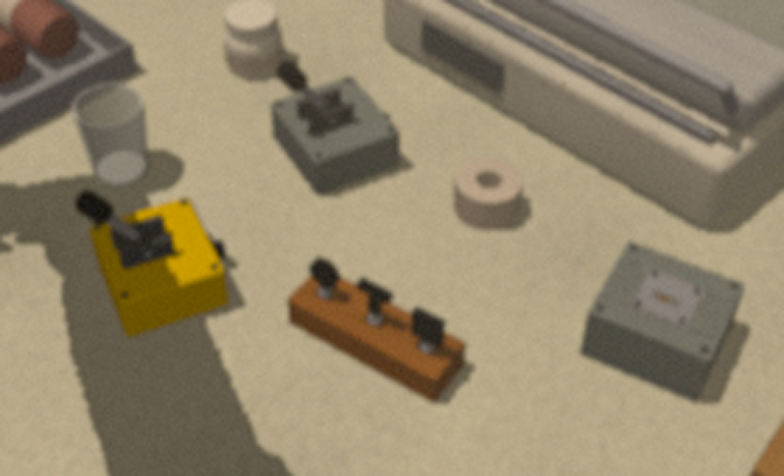

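View pics/t1.png

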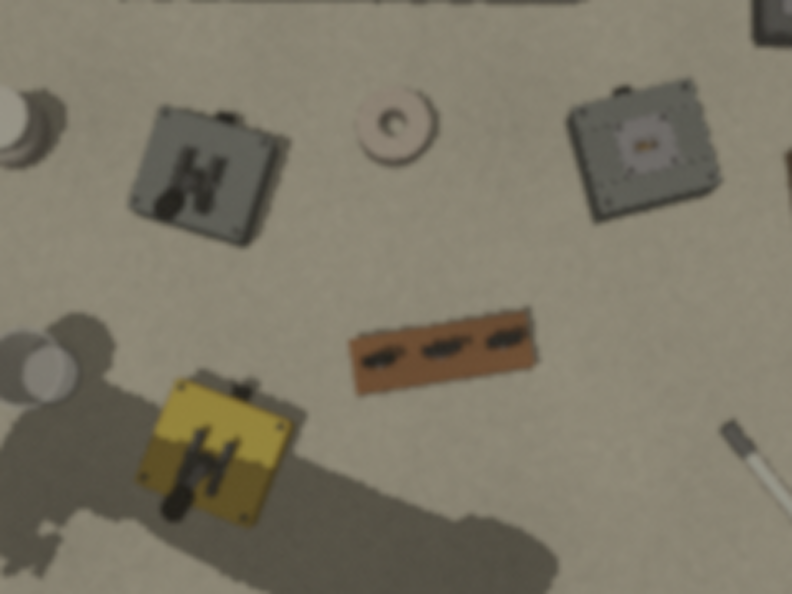

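The views show three candidates for the keys in the block: round head at side (228,304), T head at (226,325) and square head at (235,338), which is the rightmost and is top (224,362). The crop shows a square plate there, so that is the key to take. The grey lever box (side (173,306), top (178,270)) is the isolator; the yellow one at top (257,277) is the decoy. The lock is at top (164,404).

```bash
cat > m.py <<'E'
from h import *
np.set_printoptions(precision=4,suppress=True)
def cloud(n,d):
    i=camera_info(n);T=np.linalg.inv(i['world_to_cam']);r,c=np.nonzero(d>0)
    z=d[r,c].astype(float);P=np.linalg.inv(i['mtx'])@np.c_[c*z,r*z,z].T
    return (T[:3,:3]@P).T+T[:3,3]
def rect(P,c,rad,lo,hi):
    m=(np.hypot(*(P[:,:2]-c[:2]).T)<rad)&(P[:,2]>lo)&(P[:,2]<hi)
    q=P[m]; return cv2.minAreaRect((q[:,:2]*1000).astype(np.float32)),np.median(q[:,2]),len(q)
E
python3 - <<'E'
from m import *
for n,s,t in(('tip',(145.2,291.6),(182.4,258.3)),('hinge',(157.8,306.7),(171.1,265)),('hole',(224.5,426.6),(164.3,404.3)),('head',(234.8,337.6),(227.1,361.4)),('block',(239.3,322.2),(224.5,343.8)),('iso',(172.9,306.1),(178.2,270.1))):
    print(n,*two(s,t))
for c in('side','top'):
    i=camera_info(c);print(c,np.linalg.inv(i['world_to_cam'])[:3,3],i['mtx'][0,0])
    p,d=snap(c);P=cloud(c,d)
    print('floor',np.median(P[:,2]))
    for n,s,t,z,w in(('lock',(224.5,426.6),(164.3,404.3),.06,.08),('iso',(157.8,306.7),(171.1,265),.05,.08),('block',(239.3,322.2),(224.5,343.8),.034,.1),('head',(234.8,337.6),(225,362),.065,.025)):
        ctr=two(s,t)[0]
        print(n,rect(P,ctr,w,z-.007,z+.007))
E
```

```text
tip [0.5608 0.204  0.1215] 0.0006475712980273113
hinge [0.6092 0.1991 0.0517] 0.0032720437397403476
hole [ 0.6329 -0.2086  0.0619] 0.0019364072196788552
head [ 0.4461 -0.0845  0.075 ] 0.0003594200006527476
block [ 0.4541 -0.0322  0.0076] 0.01042834101804742
iso [0.5976 0.1914 0.0045] 0.0033397950928496694
side [-0.0106 -0.4963  0.8039] 402.26461814465756
floor 0.001817014052036603
lock (((634.1534423828125, -213.47427368164062), (102.9415512084961, 110.11543273925781), 15.226832389831543), np.float64(0.060738788719120695), 1438)
iso (((605.2744750976562, 182.90866088867188), (113.3011703491211, 100.27113342285156), 74.56708526611328), np.float64(0.051011854410433766), 652)
block (((449.02154541015625, -35.84410858154297), (53.12535858154297, 159.3946990966797), 10.397022247314453), np.float64(0.034757238587784345), 915)
head (((454.8656921386719, -91.57721710205078), (7.725060939788818, 27.9814510345459), 22.386680603027344), np.float64(0.06502357399094139), 50)
top [ 0.3543 -0.0209  1.2175] 404.8173858203545
floor -0.0006168767607519499
lock (((634.4118041992188, -210.43661499023438), (100.56324768066406, 111.1611328125), 15.250262260437012), np.float64(0.059438792762743775), 1268)
iso (((605.6650390625, 185.8213348388672), (110.00886535644531, 101.0369644165039), 74.37606811523438), np.float64(0.04999454499204781), 990)
block (((448.93621826171875, -32.159019470214844), (50.08411407470703, 159.7933349609375), 10.138917922973633), np.float64(0.03364967550531939), 808)
head (((453.8768615722656, -85.22351837158203), (0.8620738983154297, 25.668472290039062), 7.374814033508301), np.float64(0.06395086678017536), 4)
```

```bash
cat >> m.py <<'E'
from scipy.spatial.transform import Rotation as R
def rel(p,xang=None):
    o=get_obs();r=R.from_quat(o['tool_rot']);t=r.apply([1,0,0]);a=np.degrees(np.arctan2(t[1],t[0]))
    s=r.inv().apply(np.array(p)-o['eef_pos'])*100
    out=[s.round(2).tolist(),'xang',a.round(2)]
    if xang is not None: out+=['turn',round(-np.radians((xang-a+180)%360-180),3)]
    print(*out)
E
python3 - <<'E'
from m import *
import workcell
print([n for n in dir(workcell) if not n.startswith('_')], getattr(workcell,'tip_reach',None))
for p in((.4587,-.0881,.077),(.434+.0048,.0201,.077)): print(proj('top',p),proj('side',p))
rel((.4995,.214,.212),164.4)
rel((.4995,.214,.12),164.4)
E
```

```text
['Unreachable', 'camera', 'camera_info', 'get_obs', 'job_done', 'search_frame', 'spot_point', 'tip_reach'] 0.014
(np.float64(222.55251449195129), np.float64(362.813153883404)) (np.float64(232.20334597247833), np.float64(342.33163318436686))
(np.float64(228.86106386370705), np.float64(324.29577888850974)) (np.float64(212.91328584341903), np.float64(304.9952935790331))
[-36.17, -9.44, -0.02] xang 154.92 turn -0.165
[-36.17, -9.44, 9.18] xang 154.92 turn -0.165
```

>>> arm_command(
  translation=[
    [-4,-1,0],
    [-8,-2,0],
    [-12,-3,0],
    [-16,-4,0],
    [-20,-5,0],
  ],
  turn=[-0.05,-0.1,-0.165,-0.165,-0.165],
  hand=[1,1,1,1,1],
)

```text
clock: 1.62
eef_pos: [0.373, 0.3216, 0.212]
tool_rot: [0.136, 0.991, 0.0, 0.0]
ft_force: [0.5, 0.5, 0.2]
grip_width: 0.0261
```

```bash
python3 -c "
from m import *
rel((.4995,.214,.19),164.4)"
```

```text
[-15.07, -6.97, 2.2] xang 164.42 turn 0.0
```

>>> arm_command(
  translation=[
    [-3.5,-1.7,0],
    [-7,-3.4,0],
    [-10.5,-5.1,0],
    [-14.5,-7,3],
    [-14.5,-7,6],
  ],
  turn=[0,0,0,0,0],
  hand=[1,1,1,1,1],
)

```text
clock: 2.03
eef_pos: [0.4997, 0.2143, 0.1551]
tool_rot: [0.139, 0.99, 0.002, 0.005]
ft_force: [1.2, 1.5, 0.2]
grip_width: 0.0002
```

```bash
python3 -c "
from m import *
rel((.4995,.214,.12),164.4)
rel((.617,.1813,.12),164.4)"
```

```text
[0.05, -0.05, 3.51] xang 164.07 turn -0.006
[-12.15, 0.03, 3.64] xang 164.07 turn -0.006
```

>>> arm_command(
  translation=[
    [0,0,3.4],
    [-2,0,3.4],
    [-4,0,3.4],
    [-5.5,0,3.4],
    [-7,0,3.4],
  ],
  turn=[0,0,0,0,0],
  hand=[1,1,1,1,1],
)

```text
clock: 2.45
eef_pos: [0.5596, 0.1973, 0.1182]
tool_rot: [0.136, 0.991, 0.0, -0.001]
ft_force: [-17.5, -0.7, 39.5]
grip_width: 0.0
```

>>> arm_command(
  translation=[
    [-1.5,0,0],
    [-3,0,0],
    [-4.5,0,0],
    [-5.5,0,0],
    [-5.5,0,0],
  ],
  turn=[0,0,0,0,0],
  hand=[1,1,1,1,1],
)

```text
clock: 2.87
eef_pos: [0.6192, 0.1802, 0.1228]
tool_rot: [0.138, 0.99, -0.0, 0.006]
ft_force: [3.1, -5.9, 16.1]
grip_width: -0.0
```

>>> arm_command(
  translation=[
    [2,0,0],
    [6,0,-2],
    [10,0,-5],
    [10,0,-9],
    [10,0,-9],
  ],
  turn=[0,0,0,0,0],
  hand=[1,1,0.55,0.55,0.55],
)

```text
clock: 3.28
eef_pos: [0.5162, 0.2109, 0.2139]
tool_rot: [0.135, 0.991, 0.002, 0.003]
ft_force: [2.2, -0.2, 0.6]
grip_width: 0.0359
```

Run:
```python
from m import *
p,d=snap('side');cv2.imwrite('pics/s2.png',cv2.resize(p[120:270,190:400,::-1],None,fx=3,fy=3,interpolation=2))
print([(np.round(r['location'],1).tolist(),round(r['conf'],2)) for r in spot_point('side','lever_tip')])
p,d=snap('top')
print([(np.round(r['location'],1).tolist(),round(r['conf'],2)) for r in spot_point('top','lever_tip')])
rel((.4587,-.0881,.17),190.2); print(get_obs()['joint_pos'])
```

```text
[([196.6, 221.2], 0.65), ([228.7, 307.6], 0.61), ([143.1, 294.0], 0.52)]
[([159.6, 331.5], 0.66), ([179.7, 259.0], 0.53), ([271.0, 265.5], 0.47)]
[-2.41, -30.23, 3.74] xang 164.37 turn -0.451
[ 0.3851  0.3578  0.1551  1.368  -0.0001  0.658 ]
```

View pics/s2.png

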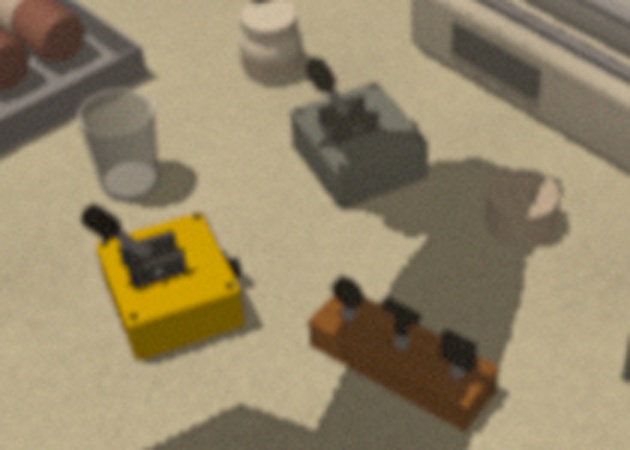

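The side view shows the lever's grip still up-left at about (144,297), close to its old place. It doesn't look thrown, so I'll compare it with the projected positions.

Run:
```python
from m import *
print(two((143.1,294),(179.7,259)))
u=np.array([.963,-.269,0]);h=np.array([.596,.187,.062])
for a in(0,.2,.4,.55,1.1):
    for L in (.067,.082):
        t=h+L*(np.sin(a-.55)*u+np.array([0,0,np.cos(a-.55)])); print(a,L,t,np.round(proj('side',t),1),np.round(proj('top',t),1))
p,d=snap('top');cv2.imwrite('pics/t2.png',cv2.resize(p[130:240,200:370,::-1],None,fx=4,fy=4,interpolation=2))
```

```text
(array([0.5675, 0.2013, 0.1266]), np.float64(0.0008673866915729807))
0 0.067 [0.5623 0.1964 0.1191] [146.9 293.7] [182.  261.3]
0 0.082 [0.5547 0.1985 0.1319] [144.  290.9] [183.8 259.5]
0.2 0.067 [0.5739 0.1932 0.1249] [143.9 297.5] [177.5 262.2]
0.2 0.082 [0.5689 0.1946 0.139 ] [140.3 295.6] [178.2 260.7]
0.4 0.067 [0.5864 0.1897 0.1282] [141.5 301.6] [172.8 263.5]
0.4 0.082 [0.5842 0.1903 0.1431] [137.4 300.7] [172.5 262.2]
0.55 0.067 [0.596 0.187 0.129] [140.3 304.8] [169.4 264.5]
0.55 0.082 [0.596 0.187 0.144] [135.9 304.6] [168.2 263.5]
1.1 0.067 [0.6297 0.1776 0.1191] [139.5 315.9] [158.4 269.1]
1.1 0.082 [0.6373 0.1755 0.1319] [135.  318.3] [154.6 269.1]
```

View pics/t2.png

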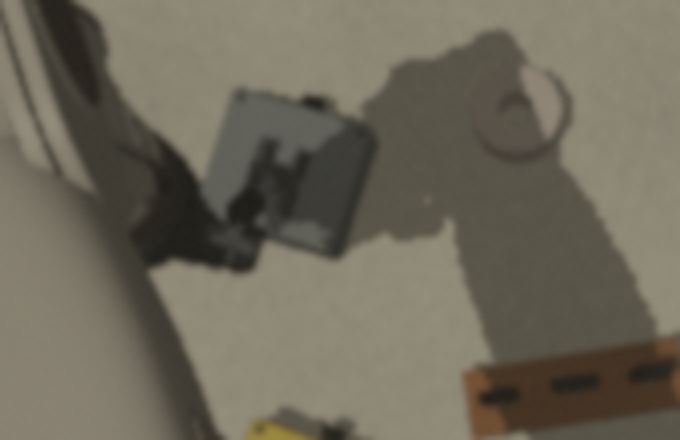

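The top view shows the grip at about (181,261), still leaning towards the robot, so the throw failed. I'll go in again slower and lower, watching the force.

>>> arm_command(
  translation=[
    [0,0,2],
    [0.2,0,5],
    [0.2,0,8],
    [0.2,0,10.5],
    [0.2,0,10.5],
  ],
  turn=[0,0,0,0,0],
  hand=[1,1,1,1,1],
)

```text
clock: 3.95
eef_pos: [0.51, 0.2076, 0.0951]
tool_rot: [0.136, 0.991, -0.004, -0.006]
ft_force: [-1.6, -0.4, -0.4]
grip_width: 0.0
```

>>> arm_command(
  translation=[
    [-1,0,0],
    [-2,0,0],
    [-3,0,0],
    [-3.5,0,0],
    [-3.5,0,0],
  ],
  turn=[0,0,0,0,0],
  hand=[1,1,1,1,1],
)

```text
clock: 4.37
eef_pos: [0.5515, 0.2005, 0.1043]
tool_rot: [0.137, 0.991, 0.001, 0.002]
ft_force: [0.5, 1.0, 0.1]
grip_width: -0.0002
```

Run:
```python
from m import *
p,d=snap('side');q,_=snap('top')
f=lambda i:cv2.resize(i[...,::-1],(400,400),interpolation=2)
cv2.imwrite('pics/b3.png',np.hstack([f(p[100:200,250:350]),f(q[130:230,210:310])]))
rel((.6055,.1845,.108),164.4);print(get_obs()['ft_force'])
```

```text
[-5.83, -0.04, -0.44] xang 164.33 turn -0.001
[-0.561   0.7105  0.3186]
```

View pics/b3.png

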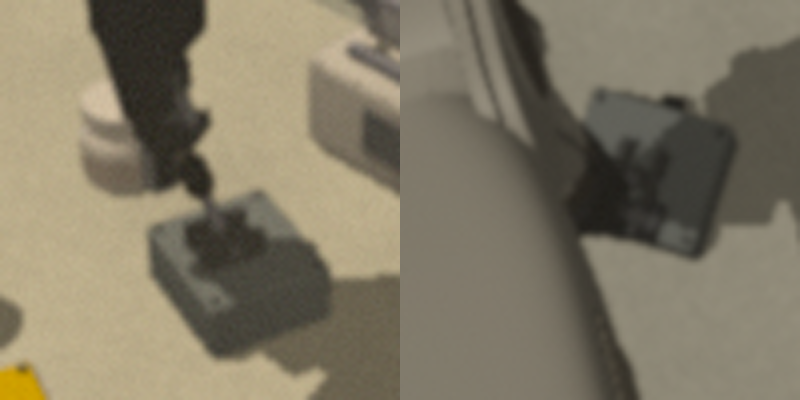

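The picture shows the finger just behind the grip, with almost no force. I'll push slowly, because fast rows overshoot.

>>> arm_command(
  translation=[
    [-0.8,0,0],
    [-1.6,0,0],
    [-2.4,0,0],
    [-3,0,0],
    [-3,0,0],
  ],
  turn=[0,0,0,0,0],
  hand=[1,1,1,1,1],
)

```text
clock: 4.88
eef_pos: [0.5791, 0.1921, 0.1027]
tool_rot: [0.137, 0.991, 0.0, 0.001]
ft_force: [0.1, 0.0, 0.5]
grip_width: 0.0
```

>>> arm_command(
  translation=[
    [-0.5,0,0],
    [-1,0,0],
    [-1.4,0,0],
    [-1.4,0,0],
    [-1.4,0,0],
  ],
  turn=[0,0,0,0,0],
  hand=[1,1,1,1,1],
)

```text
clock: 5.3
eef_pos: [0.591, 0.1887, 0.1027]
tool_rot: [0.136, 0.991, -0.0, -0.0]
ft_force: [0.6, 0.2, -0.4]
grip_width: 0.0
```

Run:
```python
from m import *
p,d=snap('side');q,_=snap('top')
f=lambda i:cv2.resize(i[...,::-1],(400,400),interpolation=2)
cv2.imwrite('pics/b4.png',np.hstack([f(p[100:200,250:350]),f(q[130:230,210:310])]))
rel((.6055,.1845,.108),164.4);print(get_obs()['ft_force'])
```

```text
[-1.54, -0.02, -0.53] xang 164.37 turn -0.0
[ 0.1011 -0.5671  0.5883]
```

View pics/b4.png

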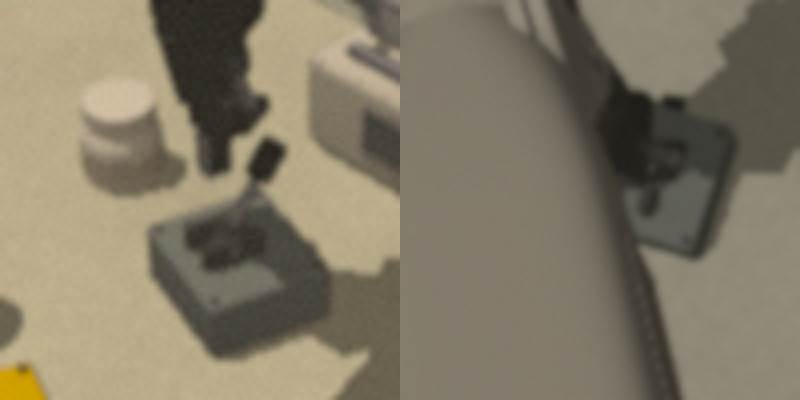

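The grip now sits at side (140,316.5), and the model for "on" predicts (139.5,315.9), so the lever is thrown. Next I'll back off and go to the key.

>>> arm_command(
  translation=[
    [1.5,0,0],
    [3.5,0,0],
    [5.5,0,0],
    [5.5,0,-3],
    [5.5,0,-6],
  ],
  turn=[0,0,0,0,0],
  hand=[1,1,1,1,1],
)

```text
clock: 5.82
eef_pos: [0.5332, 0.2028, 0.1603]
tool_rot: [0.135, 0.991, -0.002, -0.004]
ft_force: [2.1, 1.0, 1.3]
grip_width: 0.0
```

>>> arm_command(
  translation=[
    [0,-2,-2],
    [1,-5,-4],
    [1,-8,-4],
    [1,-11,-4],
    [1,-14,-4],
  ],
  turn=[0,0,0,0,0],
  hand=[0.4,0.4,0.4,0.4,0.4],
)

```text
clock: 6.23
eef_pos: [0.49, 0.0707, 0.2037]
tool_rot: [0.135, 0.991, 0.0, 0.001]
ft_force: [1.9, -0.2, -0.2]
grip_width: 0.0512
```

Run:
```python
from m import *
snap('side')
print([(np.round(r['location'],1).tolist(),round(r['conf'],2)) for r in spot_point('side','lever_tip')])
o=get_obs();print(o['eef_pos'],o['grip_width'],o['joint_pos'])
# want jaw y along block x (10.2deg) -> tool x ang = 100.2 or -79.8
rel((.4587,-.0881,.17),100.2)
rel((.4587,-.0881,.17),280.2)
```

```text
[([196.1, 221.8], 0.74)]
[0.4891 0.0684 0.2034] 0.05099782212225092 [ 0.1397  0.2325 -0.0275  1.3111 -0.0011  0.4168]
[-1.36, -15.88, 3.36] xang 164.12 turn 1.116
[-1.36, -15.88, 3.36] xang 164.12 turn -2.026
```

>>> arm_command(
  translation=[
    [-0.5,-3.5,0],
    [-0.8,-7,0],
    [-1,-10,0],
    [-1.2,-13,0],
    [-1.4,-15,0],
  ],
  turn=[0.12,0.24,0.36,0.48,0.6],
  hand=[0.4,0.4,0.4,0.4,0.4],
)

```text
clock: 6.75
eef_pos: [0.4631, -0.0782, 0.203]
tool_rot: [0.426, 0.905, -0.0, 0.0]
ft_force: [0.6, -0.6, -0.3]
grip_width: 0.0513
```

>>> arm_command(
  translation=[
    [0,0,0],
    [0,0,0],
    [0,0,0],
    [0,0,0],
    [0,0,0],
  ],
  turn=[0.12,0.24,0.36,0.48,0.516],
  hand=[0.4,0.4,0.4,0.4,0.4],
)

```text
clock: 7.17
eef_pos: [0.4639, -0.0762, 0.2029]
tool_rot: [0.642, 0.767, 0.0, 0.0]
ft_force: [1.1, 0.7, 0.1]
grip_width: 0.0517
```

Run:
```python
from m import *
p,d=snap('side');P=cloud('side',d)
for n in('lever_tip','key_head'): print(n,[(np.round(r['location'],1).tolist(),round(r['conf'],2)) for r in spot_point('side',n)])
rel((.4587,-.0881,.12),100.2)
```

```text
lever_tip [([195.7, 223.8], 0.62), ([134.8, 311.5], 0.47)]
key_head [([233.9, 337.4], 0.66)]
[-1.08, -0.73, 8.29] xang 100.53 turn 0.006
```

>>> arm_command(
  translation=[
    [-0.5,-0.4,1],
    [-1.1,-0.7,3],
    [-1.1,-0.7,5],
    [-1.1,-0.7,7],
    [-1.1,-0.7,8.3],
  ],
  turn=[0.006,0.006,0.006,0.006,0.006],
  hand=[0.4,0.4,0.4,0.4,0.4],
)

```text
clock: 7.73
eef_pos: [0.4579, -0.0884, 0.1181]
tool_rot: [0.642, 0.767, -0.0, -0.001]
ft_force: [-0.0, -0.5, -0.4]
grip_width: 0.0515
```

>>> arm_command(
  translation=[
    [0,0,0],
    [0,0,1],
    [0,0,1],
    [0,0,1],
    [0,0,1],
  ],
  turn=[0,0,0,0,0],
  hand=[0.4,0.4,0.4,0.4,0.4],
)

```text
clock: 8.15
eef_pos: [0.4595, -0.0888, 0.1108]
tool_rot: [0.642, 0.767, 0.0, 0.001]
ft_force: [0.3, -0.8, 0.1]
grip_width: 0.0512
```

Run:
```python
from m import *
p,d=snap('side');q,_=snap('top')
f=lambda i:cv2.resize(i[...,::-1],(400,400),interpolation=2)
cv2.imwrite('pics/b5.png',np.hstack([f(p[180:260,285:365]),f(p[100:200,250:350])]))
rel((.4587,-.0881,.06),100.2)
```

```text
[0.09, -0.07, 5.07] xang 100.1 turn -0.002
```

View pics/b5.png

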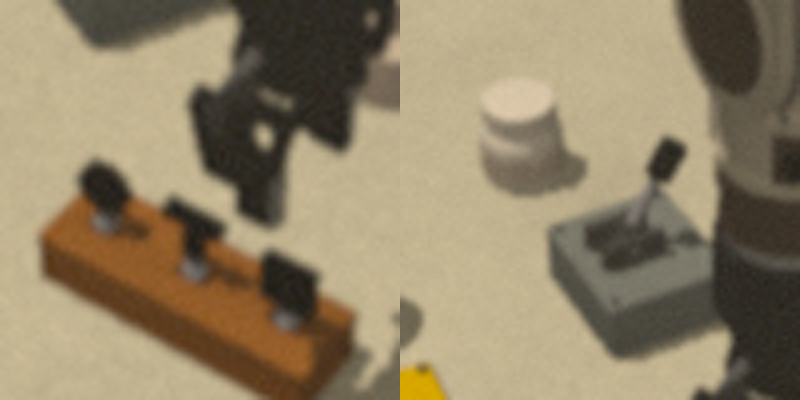

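The left half shows the jaws above the square key, whose head is at about side (236,343). The right half shows the lever still on. I'll check the finger projection, then descend.

Run:
```python
from m import *
a=np.radians(10.2);u=np.array([np.cos(a),np.sin(a),0]);o=get_obs()['eef_pos']
for s in(-.032,.032):print(np.round(proj('side',o+s*u+[0,0,-.008]),1))
print(np.round(proj('side',(.4587,-.0881,.062)),1))
```

```text
[233.6 335.5]
[216.7 350.5]
[236.3 342.1]
```

>>> arm_command(
  translation=[
    [0,0,1],
    [0,0,2],
    [0,0,3],
    [0,0,4],
    [0,0,4.5],
  ],
  turn=[0,0,0,0,0],
  hand=[0.4,0.4,0.4,0.4,0.4],
)

```text
clock: 8.67
eef_pos: [0.4586, -0.0888, 0.0644]
tool_rot: [0.642, 0.767, -0.0, -0.0]
ft_force: [0.3, 0.2, -0.2]
grip_width: 0.0514
```

Run:
```python
from m import *
for z in(.08,.09,.1,.11,.12):print(z,np.round(proj('side',(.591,.1887,z)),1),np.round(proj('side',(.582,.18,z)),1))
p,d=snap('side')
f=lambda i:cv2.resize(i[...,::-1],(600,600),interpolation=2)
cv2.imwrite('pics/b6.png',f(p[190:260,300:370]))
```

```text
0.08 [154.6 303.7] [157.4 303.5]
0.09 [151.9 303.6] [154.6 303.3]
0.1 [149.1 303.5] [151.8 303.2]
0.11 [146.2 303.3] [149.  303.1]
0.12 [143.4 303.2] [146.1 303. ]
```

View pics/b6.png

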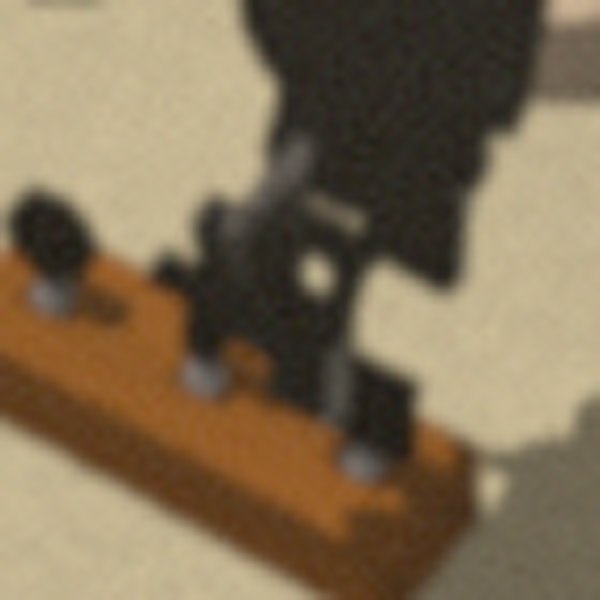

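The crop shows the near finger's tip at about (237,335) and the far one at (223,351), straddling the square head at (237,344). I need the tip height from this.

Run:
```python
from m import *
a=np.radians(10.2);u=np.array([np.cos(a),np.sin(a),0]);v=np.array([-u[1],u[0],0]);o=get_obs()['eef_pos'].copy()
for z in(.05,.06,.07,.08,.09):
  o[2]=z
  print(z,[np.round(proj('side',o+s*u+t*v),1).tolist() for s in(-.026,-.038,.026,.038) for t in(-.011,.011)])
p,d=snap('side');P=cloud('side',d)
q=P-get_obs()['eef_pos'];l=np.c_[q@u,q@v,P[:,2]]
m=(abs(l[:,1])<.016)&(abs(l[:,0])<.05)&(l[:,2]>.04)&(l[:,2]<.13)
l=l[m]
for lo in np.arange(-.05,.05,.01):
  k=l[(l[:,0]>=lo)&(l[:,0]<lo+.01)]
  if len(k):print(round(lo,3),len(k),np.percentile(k[:,2],[0,5,25,50]),k[:,1].min(),k[:,1].max())
```

```text
0.05 [[248.8, 339.8], [244.7, 332.1], [252.2, 337.0], [247.9, 329.3], [235.0, 351.5], [231.1, 344.0], [231.9, 354.1], [228.0, 346.6]]
0.06 [[246.2, 340.0], [242.0, 332.2], [249.5, 337.1], [245.3, 329.3], [232.3, 351.7], [228.4, 344.1], [229.2, 354.3], [225.4, 346.7]]
0.07 [[243.5, 340.1], [239.3, 332.3], [246.8, 337.2], [242.6, 329.4], [229.6, 351.9], [225.7, 344.3], [226.5, 354.6], [222.6, 346.9]]
0.08 [[240.8, 340.2], [236.6, 332.3], [244.1, 337.3], [239.8, 329.4], [226.9, 352.1], [222.9, 344.4], [223.8, 354.8], [219.9, 347.1]]
0.09 [[238.0, 340.3], [233.8, 332.4], [241.3, 337.4], [237.1, 329.5], [224.1, 352.4], [220.1, 344.6], [221.0, 355.0], [217.1, 347.3]]
-0.05 2 [0.11   0.11   0.11   0.1101] -0.004974910139936266 0.0003877919827960661
-0.04 57 [0.0883 0.0943 0.0994 0.1054] -0.011430258918180237 0.008025086692783437
-0.03 9 [0.0872 0.0904 0.0982 0.1095] -0.010904198125023037 -0.006959982360446102
-0.01 73 [0.041  0.0426 0.055  0.0654] -0.015607789041353686 0.006096753625584369
0.0 22 [0.0414 0.0535 0.0695 0.0764] -0.015348659294586476 0.006934616795837173
0.02 92 [0.0875 0.0907 0.0985 0.1081] -0.01145087812003583 0.010130340856718916
0.03 9 [0.098  0.0996 0.1049 0.1145] -0.011710482896380445 -0.008980346005043853
```

Depth shows the tips at z≈0.087, about 25 mm above what tip_reach suggests. I'll go by the measurement and descend further in steps.

>>> arm_command(
  translation=[
    [0,0,0.6],
    [0,0,1.2],
    [0,0,1.8],
    [0,0,2.4],
    [0,0,2.4],
  ],
  turn=[0,0,0,0,0],
  hand=[0.4,0.4,0.4,0.4,0.4],
)

```text
clock: 9.18
eef_pos: [0.4577, -0.0886, 0.0395]
tool_rot: [0.642, 0.767, -0.001, -0.001]
ft_force: [-0.2, -0.1, -0.2]
grip_width: 0.0511
```

```bash
cat > t.py <<'E'
from m import *
a=np.radians(10.2);u=np.array([np.cos(a),np.sin(a),0]);v=np.array([-u[1],u[0],0])
p,d=snap('side');P=cloud('side',d)
q=P-get_obs()['eef_pos'];l=np.c_[q@u,q@v,P[:,2]]
m=(abs(l[:,1])<.016)&(abs(l[:,0])<.05)&(l[:,2]>.037)&(l[:,2]<.13)
l=l[m]
for lo in np.arange(-.05,.05,.01):
  k=l[(l[:,0]>=lo)&(l[:,0]<lo+.01)]
  if len(k):print(round(lo,3),len(k),np.percentile(k[:,2],[0,5,25,50]))
print(get_obs()['eef_pos'],get_obs()['ft_force'])
E
python3 t.py
```

```text
-0.05 6 [0.0863 0.0926 0.1115 0.1154]
-0.04 81 [0.0634 0.0705 0.0799 0.0919]
-0.03 23 [0.0676 0.0682 0.0737 0.0883]
-0.02 3 [0.1286 0.1287 0.1287 0.1287]
-0.01 72 [0.0371 0.0403 0.055  0.0652]
0.0 22 [0.039  0.039  0.0624 0.076 ]
0.02 100 [0.062  0.0674 0.0754 0.0874]
0.03 15 [0.0709 0.0739 0.0965 0.1065]
0.04 15 [0.1048 0.1095 0.1164 0.1203]
[ 0.458  -0.0887  0.04  ] [-0.278  -0.5387 -0.4734]
```

>>> arm_command(
  translation=[
    [0,0,0.6],
    [0,0,1.1],
    [0,0,1.1],
    [0,0,1.1],
  ],
  turn=[0,0,0,0],
  hand=[0.4,0.4,0.5,0.6],
)

```text
clock: 9.57
eef_pos: [0.4584, -0.0887, 0.0294]
tool_rot: [0.642, 0.767, -0.0, -0.0]
ft_force: [-0.5, -0.1, -0.1]
grip_width: 0.0344
```

>>> arm_command(
  translation=[
    [0,0,0],
    [0,0,0],
    [0,0,0],
    [0,0,0],
    [0,0,0],
  ],
  turn=[0,0,0,0,0],
  hand=[0.7,0.8,0.9,1,1],
)

```text
clock: 9.98
eef_pos: [0.459, -0.0889, 0.0301]
tool_rot: [0.642, 0.767, 0.0, 0.0]
ft_force: [0.6, -0.1, 1.0]
grip_width: 0.0089
```

>>> arm_command(
  translation=[
    [0,0,0],
    [0,0,0],
  ],
  turn=[0,0],
  hand=[1,1],
)

```text
clock: 10.15
eef_pos: [0.459, -0.0889, 0.0301]
tool_rot: [0.642, 0.767, 0.0, 0.0]
ft_force: [-1.0, -0.0, 2.7]
grip_width: 0.0095
```

```bash
python3 t.py
```

```text
-0.05 12 [0.109  0.1109 0.1183 0.1217]
-0.04 14 [0.1014 0.1022 0.1056 0.1085]
-0.03 13 [0.0371 0.0374 0.0381 0.1   ]
-0.02 119 [0.0371 0.0578 0.0718 0.1018]
-0.01 47 [0.037  0.0376 0.0543 0.0653]
0.0 47 [0.0374 0.0427 0.0774 0.0878]
0.01 17 [0.0705 0.0733 0.0867 0.0962]
0.02 5 [0.0372 0.0493 0.0978 0.1001]
0.03 17 [0.1012 0.1027 0.1059 0.113 ]
0.04 11 [0.1065 0.1084 0.1146 0.119 ]
[ 0.459  -0.0889  0.03  ] [0.0058 0.7745 2.7237]
```

>>> arm_command(
  translation=[
    [0,0,-0.5],
    [0,0,-1.2],
    [0,0,-2],
    [0,0,-3],
    [0,0,-4],
  ],
  turn=[0,0,0,0,0],
  hand=[1,1,1,1,1],
)

```text
clock: 10.62
eef_pos: [0.4588, -0.0888, 0.0708]
tool_rot: [0.642, 0.767, 0.0, 0.0]
ft_force: [-0.8, 0.0, -0.3]
grip_width: 0.009
```

>>> arm_command(
  translation=[
    [0,0,-2],
    [0,0,-4],
    [0,0,-6],
    [0,0,-7.5],
    [0,0,-8],
  ],
  turn=[0,0,0,0,0],
  hand=[1,1,1,1,1],
)

```text
clock: 11.03
eef_pos: [0.4606, -0.0892, 0.1532]
tool_rot: [0.642, 0.767, 0.001, 0.002]
ft_force: [-0.5, 0.9, -0.2]
grip_width: 0.0087
```

Run:
```python
from m import *
print(get_obs()['eef_pos'],get_obs()['grip_width'])
rel((.6343,-.212,.14),105.2)
```

```text
[ 0.4606 -0.0892  0.1532] 0.008690243164430178
[-15.13, 14.95, 1.42] xang 100.08 turn -0.089
```

>>> arm_command(
  translation=[
    [-2,2,0],
    [-4.5,4.5,0],
    [-7,7,0],
    [-9.5,9.5,0],
    [-12,12,0],
  ],
  turn=[-0.04,-0.089,-0.089,-0.089,-0.089],
  hand=[1,1,1,1,1],
)

```text
clock: 11.45
eef_pos: [0.5988, -0.1867, 0.1495]
tool_rot: [0.607, 0.794, -0.0, -0.0]
ft_force: [1.1, 0.1, 0.3]
grip_width: 0.0089
```

Run:
```python
from m import *
rel((.6346,-.2128,.12),105.2)
```

```text
[-3.46, 2.78, 2.95] xang 105.19 turn -0.0
```

>>> arm_command(
  translation=[
    [-1,1,1],
    [-2.2,2,2],
    [-3.46,2.78,2.9],
    [-3.46,2.78,2.9],
    [-3.46,2.78,2.9],
  ],
  turn=[0,0,0,0,0],
  hand=[1,1,1,1,1],
)

```text
clock: 11.87
eef_pos: [0.6329, -0.212, 0.119]
tool_rot: [0.608, 0.794, -0.0, -0.002]
ft_force: [-0.2, 0.4, -0.5]
grip_width: 0.0084
```

Run:
```python
from m import *
rel((.6346,-.2128,.085),105.2)
p,d=snap('side');q,_=snap('top')
f=lambda i:cv2.resize(i[...,::-1],(400,400),interpolation=2)
cv2.imwrite('pics/b7.png',np.hstack([f(p[180:250,390:460]),f(q[130:200,370:440])]))
o=get_obs()['eef_pos'];print(o,[np.round(proj('side',o+[0,0,dz]),1) for dz in(-.019,.004,.03)],np.round(proj('side',(.6343,-.212,.06)),1))
```

```text
[-0.13, 0.15, 3.4] xang 105.15 turn -0.001
[ 0.6333 -0.2116  0.1209] [array([214. , 430.3]), array([207.3, 432.2]), array([199.5, 434.3])] [225.5 427.5]
```

View pics/b7.png

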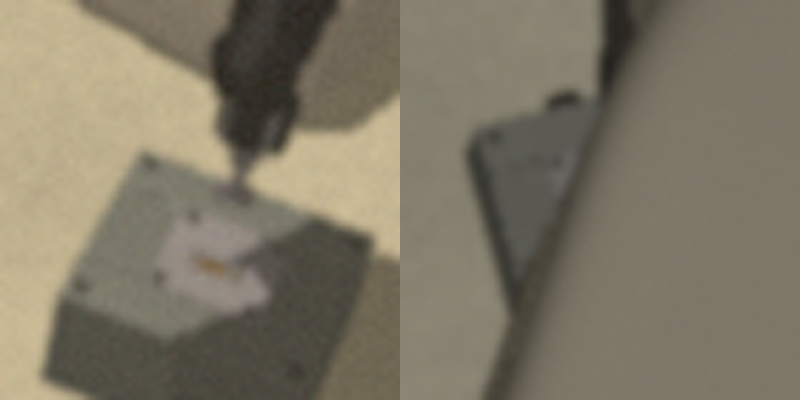

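The left half shows the key's bit at about (215,431), held straight above the plate, and the keyhole at (226,427). Both are within about 1 px of prediction, so I'll descend with small steps.

>>> arm_command(
  translation=[
    [-0.13,0.13,1],
    [-0.13,0.13,2],
    [-0.13,0.13,3],
    [-0.13,0.13,3.6],
    [-0.13,0.13,3.6],
  ],
  turn=[0,0,0,0,0],
  hand=[1,1,1,1,1],
)

```text
clock: 12.38
eef_pos: [0.6336, -0.2122, 0.0821]
tool_rot: [0.607, 0.794, -0.001, -0.002]
ft_force: [0.3, -0.6, 0.1]
grip_width: 0.0088
```

>>> arm_command(
  translation=[
    [0,0,0.2],
    [0,0,0.4],
    [0,0,0.6],
    [0,0,0.6],
  ],
  turn=[0,0,0,0],
  hand=[1,1,1,1],
)

```text
clock: 12.72
eef_pos: [0.6355, -0.213, 0.0787]
tool_rot: [0.608, 0.794, 0.0, 0.0]
ft_force: [0.6, -0.4, -1.0]
grip_width: 0.009
```

Run:
```python
from m import *
o=get_obs();print(o['ft_force'],o['ft_torque'],o['grip_width'])
rel((.6346,-.2128,.056),105.2)
```

```text
[ 0.5752 -0.3895 -0.9978] [-0.0072 -0.0073 -0.0125] 0.009018732701353956
[0.04, -0.08, 2.27] xang 105.18 turn -0.0
```

>>> arm_command(
  translation=[
    [0,-0.05,0.2],
    [0,-0.05,0.4],
    [0,-0.05,0.5],
    [0,-0.05,0.5],
  ],
  turn=[0,0,0,0],
  hand=[1,1,1,1],
)

```text
clock: 13.05
eef_pos: [0.6347, -0.213, 0.0734]
tool_rot: [0.608, 0.794, -0.0, -0.0]
ft_force: [1.1, -0.5, -0.4]
grip_width: 0.009
```

>>> arm_command(
  translation=[
    [0,0,0.2],
    [0,0,0.4],
    [0,0,0.5],
    [0,0,0.5],
  ],
  turn=[0,0,0,0],
  hand=[1,1,1,1],
)

```text
clock: 13.38
eef_pos: [0.6347, -0.2135, 0.0694]
tool_rot: [0.608, 0.794, -0.0, 0.0]
ft_force: [-1.8, -0.8, 4.0]
grip_width: 0.009
```

Pins reached. Next I'll push while jiggling the turn and the shift.

>>> arm_command(
  translation=[
    [0.05,0,0.2],
    [-0.05,0.05,0.35],
    [0.05,-0.05,0.5],
    [-0.05,0,0.6],
    [0,0,0.7],
  ],
  turn=[0.05,-0.05,0.05,-0.05,0],
  hand=[1,1,1,1,1],
)

```text
clock: 13.8
eef_pos: [0.6352, -0.2136, 0.0623]
tool_rot: [0.607, 0.795, -0.0, 0.001]
ft_force: [-0.7, -2.3, 1.3]
grip_width: 0.0092
```

>>> arm_command(
  translation=[
    [0.05,0,0.15],
    [-0.05,0.05,0.3],
    [0.05,-0.05,0.45],
    [-0.05,0,0.6],
    [0,0,0.7],
  ],
  turn=[0.05,-0.05,0.05,-0.05,0],
  hand=[1,1,1,1,1],
)

```text
clock: 14.22
eef_pos: [0.6354, -0.2132, 0.056]
tool_rot: [0.607, 0.795, 0.0, 0.001]
ft_force: [-3.2, 0.5, 9.7]
grip_width: 0.009
```

>>> arm_command(
  translation=[
    [0,0,0.1],
    [0,0,0.1],
  ],
  turn=[0,0],
  hand=[1,1],
)

```text
clock: 14.38
eef_pos: [0.6354, -0.2132, 0.0559]
tool_rot: [0.607, 0.794, 0.0, 0.001]
ft_force: [-3.6, 0.4, 9.2]
grip_width: 0.009
```

>>> arm_command(
  translation=[
    [0,0,0],
    [0,0,0],
    [0,0,0],
    [0,0,0],
    [0,0,0],
  ],
  turn=[0.08,0.18,0.28,0.38,0.48],
  hand=[1,1,1,1,1],
)

```text
clock: 14.8
eef_pos: [0.6348, -0.2131, 0.0559]
tool_rot: [0.78, 0.625, 0.0, 0.0]
ft_force: [-4.4, 1.6, 9.4]
grip_width: 0.009
```

Run:
```python
from m import *
o=get_obs();print(o['eef_pos'],o['ft_force'],o['ft_torque'],o['grip_width'],o['joint_pos'][5]);rel((.6354,-.2132,.056))
```

```text
[ 0.6348 -0.2131  0.0559] [-4.4365  1.5682  9.3597] [0.2091 1.072  0.0776] 0.009045241360231188 1.4666190791241507
[0.01, 0.06, -0.01] xang 77.41
```

>>> arm_command(
  translation=[
    [0,0,0],
    [0,0,0],
    [0,0,0],
    [0,0,0],
    [0,0,0],
  ],
  turn=[0.1,0.2,0.3,0.4,0.5],
  hand=[1,1,1,1,1],
)

```text
clock: 15.22
eef_pos: [0.635, -0.2132, 0.056]
tool_rot: [0.911, 0.413, 0.0, 0.001]
ft_force: [-4.3, 1.4, 11.0]
grip_width: 0.0087
```

>>> arm_command(
  translation=[
    [0,0,0],
    [0,0,0],
    [0,0,0],
    [0,0,0],
    [0,0,0],
  ],
  turn=[0.1,0.2,0.3,0.4,0.5],
  hand=[1,1,1,1,1],
)

```text
clock: 15.63
eef_pos: [0.6352, -0.2133, 0.056]
tool_rot: [0.985, 0.175, 0.001, 0.001]
ft_force: [-3.4, 0.4, 9.4]
grip_width: 0.009
```

Run:
```python
from m import *
o=get_obs();print(o['eef_pos'],o['ft_force'],o['ft_torque'],o['grip_width'],o['joint_pos'][5]);rel((.6354,-.2132,.056))
```

```text
[ 0.6352 -0.2133  0.056 ] [-3.4205  0.3558  9.401 ] [0.0667 0.9024 0.1305] 0.009034307363374659 2.466433413859373
[0.02, -0.0, -0.0] xang 20.13
```

>>> arm_command(
  translation=[
    [0,0,0],
    [0,0,0],
    [0,0,0],
  ],
  turn=[0.06,0.12,0.12],
  hand=[1,1,1],
)

```text
clock: 15.88
eef_pos: [0.6352, -0.2134, 0.0559]
tool_rot: [0.993, 0.117, 0.001, 0.001]
ft_force: [-4.4, 0.2, 9.8]
grip_width: 0.0089
```

Run:
```python
from m import *
o=get_obs();print(o['ft_force'],o['ft_torque'],o['grip_width'],o['joint_pos'][5]);rel((.6354,-.2132,.056))
```

```text
[-4.4392  0.1859  9.8061] [0.1037 0.867  0.1583] 0.008934716228105214 2.583570659006351
[0.02, -0.01, -0.01] xang 13.41
```

>>> arm_command(
  translation=[
    [0,0,0],
    [0,0,0],
    [0,0,0],
  ],
  turn=[0.05,0.1,0.1],
  hand=[1,1,1],
)

```text
clock: 16.13
eef_pos: [0.6352, -0.2134, 0.056]
tool_rot: [0.998, 0.067, 0.001, 0.001]
ft_force: [-4.0, -0.2, 9.2]
grip_width: 0.0087
```

Run:
```python
from m import *
o=get_obs();print(o['ft_force'],o['ft_torque'],o['grip_width'],o['joint_pos'][5]);rel((.6354,-.2132,.056))
```

```text
[-3.9755 -0.1902  9.2395] [0.0831 0.8973 0.1382] 0.008673536522118922 2.683209711182094
[0.02, -0.02, -0.0] xang 7.7
```

>>> arm_command(
  translation=[
    [0,0,0],
    [0,0,0],
    [0,0,0],
  ],
  turn=[0.05,0.1,0.1],
  hand=[1,1,1],
)

```text
clock: 16.38
eef_pos: [0.6353, -0.2134, 0.056]
tool_rot: [1.0, 0.017, 0.001, 0.001]
ft_force: [-4.0, 0.1, 8.5]
grip_width: 0.0088
```

Run:
```python
from m import *
for k in range(4):
    p,d=snap('side');o=get_obs();print(o['ft_torque'])
f=lambda i:cv2.resize(i[...,::-1],(400,400),interpolation=2)
cv2.imwrite('pics/b8.png',np.hstack([f(p[170:250,380:460]),f(p[100:200,250:350])]))
print(o['ft_force'],o['grip_width'],o['joint_pos'][5]);rel((.6354,-.2132,.056))
print([(np.round(r['location'],1).tolist(),round(r['conf'],2)) for r in spot_point('side','lever_tip')])
```

```text
[0.1068 0.7938 0.2453]
[0.0495 0.7226 0.2765]
[0.0703 0.8093 0.2176]
[0.0608 0.7696 0.1724]
[-4.2582  0.0342  9.2915] 0.008610862133984005 2.7813456055531045
[0.01, -0.02, -0.0] xang 2.08
[([238.3, 421.3], 0.6), ([136.9, 312.8], 0.5), ([196.3, 221.4], 0.45), ([195.4, 361.9], 0.23)]
```

View pics/b8.png

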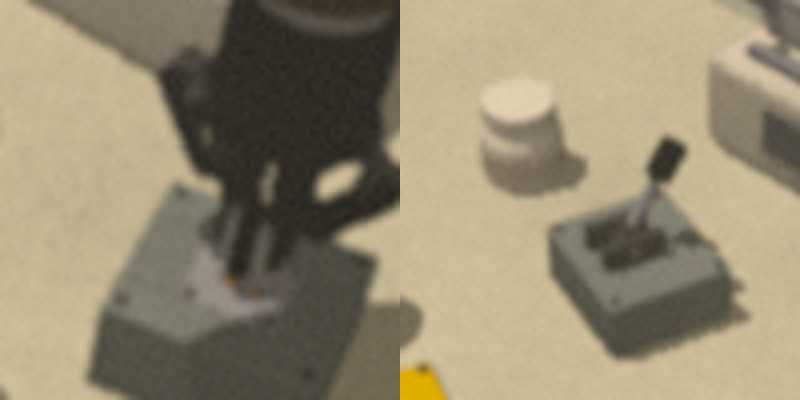

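The key is down in the plate and held turned by 1.8 rad. The torque is about 0.23 N m, above the 0.16 spring limit, so the plug is at its stop. The lever is still on.

```bash
python3 -c "
from workcell import *
print(job_done())"
```

```text
the job is handed in; nothing more can be done
None
```

I threw the grey isolator's lever to its far side, took the square-headed key to the lock box and pushed it in past the pins. I then turned it clockwise and handed the job in at about 16.6 s, still gripping the key and holding it turned.

**Last checks**
- **Lever:** its grip showed at side-camera pixel (140, 316), against (139.5, 315.9) predicted for "on".
- **Key depth:** the collar met the plate at TCP z 0.056 m, as predicted, with about 9 N of down-push.
- **Turn:** the tool turned about 1.8 rad. The torque rose to between 0.17 and 0.28 N m, above the spring's 0.16 N m, so the plug should be at its stop. I read that from the torque; I did not see the plug itself.

**Failed or disagreed**
- **First lever push:** it did not leave the lever thrown. I moved too fast, and the wrist read about 39 N upward and 17 N backward when the push was read out. A slower, lower second push worked.
- **Fingertip height:** the fingertips measured about 2 cm higher than `tip_reach` implied, so I set the grasp height from the depth image.
- **Networks:** `spot_point` placed the square key's head about 5 px off, so I used the fitted block position instead.
- **Bystanders:** I saw no sign of disturbance in the crops, but I did not check every one at the end.

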